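# Serve a biscuit tube from the sprung-gate dispenser and restock it

## Robot

A 6-joint arm with a two-finger parallel gripper is mounted at the origin on the work surface. World frame = base frame: x ahead of the robot, y to its left, z up, the work surface at z = 0. Lengths are in m, angles in rad, forces in N, time in s.
With the tool pointing down it reaches from about 0.325 to 0.775 m from the base axis. Payload 9.3 kg.
Tool frame: the origin (TCP) lies at the very end of the fingers, on their centre line; the grasp point (between the pads) lies 19 mm behind it; z points along the fingers, y is the line along which they close (so a half turn about z gives the same grasp; the last joint's range is limited). The gripper opens to 85 mm and grips with 20 to 120 N. Pads are 22 mm wide; open, the fingers measure 114 mm over their backs; the gripper's body (76 mm by 85 mm) begins 54 mm behind the grasp point. The pads swing forward as they close: fully open they stand 13 mm farther back than shut.
Start: joints at [0.978, 0.259, 0.021, 1.334, 0, 1.418], TCP at [0.234, 0.498, 0.231] pointing down, gripper open.
Joint ranges: [-3.04, 3.04], [-0.91, 1.82], [-1.04, 1.36], [-1.92, 1.95], [-1.52, 1.45], [-3.14, 3.14]. Speed limits (rad/s): [2.22, 2.22, 2.79, 3.14, 3.14, 3.14].

## Interface

Orientations are given as a 3x3 rotation matrix whose columns are the frame's x, y, z axes.
In Python, from plant import manip gives the robot as it stands.
- The arm moves only by the tool apply_moves, never from a script. Its argument "rows" is a list of rows, each a list of 3 entries, a list of its own where there are three numbers: the closure, from 0 (fully open) to 1 (shut), then the shift along the tool's x, y, z scaled (see below), then the turn about the tool's z scaled (see below). In form: [[gripper, [tx, ty, tz], turn], ...]. A call has 1 to 5 rows; each row shifts and turns the commanded pose from where the row before left it, along the tool's axes as they then stand; what a row does not reach is not made up. The controller multiplies each number of a shift by 0.05 m and each number of a turn by 0.08 rad. A row lasts 1/10 s, in which the tool goes at most 50 mm and 8.59 degrees, less where a joint would pass 70% of its speed; a pose out of reach is approached as far as the arm can. A call with a number of a shift or a turn outside -1 to 1 is refused whole. A call with a gripper value outside its range is refused whole. The fingers move at their own pace and stop on an object; the grip force is fixed at half the most. Time passes only in rows, so rows that do not move let the fingers close. It gives the time, the measured TCP pose, the force, the opening and the grip force at its end, in the units of the state.
- manip.state(): the state, without advancing time (a new reading comes with each control period).
- manip.read_camera(name): name is "side" or "top"; returns the picture (384x512x3 uint8, red, green, blue); there is no depth.
- manip.calibration(name): a dict with "fx", "fy", "cx", "cy" (pixels), "distortion" ([k1, k2, p1, p2, k3] as OpenCV has them; the pictures are not rectified), "xyz" and "orientation" of the camera in the world. Camera axes: x right, y up, looking along -z (the intrinsics and any distortion apply to the point x, -y, -z); pixel columns grow to the right and rows downward; lengths in m; the calibration is good to about 2 mm. A picture is of the moment at which its call begins. calibration takes no time and is no camera call.
- manip.hand_in(): hands the job in; it is judged then, once.
The state is a dict: "t": time; "qpos": joint angles; "joint_vel": joint speeds; "effort": joint torques, N m; "tool_pos": TCP position; "ee_rot": TCP orientation; "wrist_force": force on the tool from outside, world axes, zero at the start; "torque": the same for the moment, N m; "gripper_width": opening from 0.0 (shut) to 1.0 (fully open); "gripper_force": force on a finger pad.
Only numpy, scipy, OpenCV 4.12 (cv2) and the standard library are available. Lean on these libraries where they do the work, as an engineer would, in place of code of your own. Each camera call takes 0.05 s, during which the arm holds its last target. There are 200 camera calls.

## Task

Pull the dispenser's sprung gate handle straight up to its stop so that the card tube waiting behind it rolls down to the front, and guide the handle back down until the gate is fully shut (do not let it snap). Then pick up the tube that rolled out and lay it gently in the two V saddles of the tall wooden stand, and gently lay the spare tube from the low grey rest in the dispenser, on the ramp behind the shut gate, so the dispenser is stocked again. Never drop a tube, and leave the calculator and the spray bottle alone.

Things in the scene. Friction and masses are not known exactly. Their poses are not given: they have to be found in the camera images.
- dispenser: Fixed plywood ramp 290 mm long, lane 170 mm wide. Origin on the table, mid-lane, under the gate; x points level up the ramp (away from the robot at yaw 0), y across. Ramp surface 48 mm high at x = 0, rising 7 degrees to +x; side walls 26 mm above it, back wall 40 mm at x = +150. Two aluminium posts 40 mm square, 88 mm high at x = 0, y = +122, -118. Tubes lie across the lane, along y.
- gate (a joint): Lift of the aluminium gate, m: 0 fully shut, 0.065 at its upper stop. Spring and weight pull it down (6 N shut, 10 N at the stop). The gate is an upright plate 10 mm thick across the lane at dispenser x = 0, 56 to 108 mm above the table when shut; a tube passes under it only when lifted nearly to the stop.
- gate_handle (a point): Centre of the gate's handle, moves with it: a white bar 90 mm long along dispenser x, 20 mm wide (y), 24 mm high, on a 14 mm round stem at dispenser y = +122 mm, 166 mm above the table when shut. Grip it from above across its 20 mm width.
- tube: Closed round biscuit tube of brown card with a paper band and white lid, 56 mm diameter, 150 mm long, about 0.2 kg. Origin at its centre, y axis along its length. Starts lying across the ramp against the uphill (+x) side of the shut gate.
- spare: The spare tube, same kind and size as tube, origin at its centre, y axis along its length. Starts lying in the low grey rest.
- pickup_point (a point): Fixed to the dispenser: where the centre of a released tube comes to rest against the two stop blocks at the ramp's low end (88 mm downhill of the gate, 65 mm above the table). The blocks are 36 mm high, at |y| 53 to 79 mm; between them is room for a finger. Fingers close along dispenser x.
- load_point (a point): Fixed to the dispenser: a good place for the centre of the tube being loaded, 80 mm uphill of the gate and just touching the ramp (86 mm above the table); once let go there it rolls down against the shut gate, to centre x = 33 mm.
- stand: Fixed tall wooden stand, base 110 x 130 mm, with two V saddles (26 mm wide, at y = -48 and +48 mm, 90 degree V, tops 137 mm above the table). Origin on the table under its middle, z up; a tube lies in the saddles along the stand's y axis; the fingers fit between the saddles.
- stand_seat (a point): Fixed to the stand: where the centre of a tube seated in both saddles lies, 150 mm above the table.
- rest: Fixed low grey plastic rest, base 90 x 130 mm, same two V saddles at y = -48 and +48 mm, topping out 41 mm above the table. Origin on the table under its middle; the spare tube lies along its y axis with its centre 54 mm above the table.
- calculator: Bystander: black desk calculator, 150 x 105 x 18 mm, origin under its middle.
- spray: Bystander: small white spray bottle, 44 mm diameter, 132 mm high, upright, origin under its middle.
Not all that is in view belongs to the job. Leave any black or green look-alike of the tube alone. What is shaped like the spare but yellow is not meant.

How it is judged:
On the way, in this order (a step that is already met when the one before it is completed fails the run):
1. the gate is pulled up to its stop (lift over 60 mm) (value of joint gate above 0.06 m), for 0.1 s.
2. the tube has rolled down and rests against the stop blocks, and the gate is shut again (x of tube in the frame of dispenser between -0.0998 and -0.0758 m and z of tube in the frame of dispenser between 0.0564 and 0.0744 m and linear speed of tube below 0.02 m/s and angular speed of tube below 0.3 rad/s and value of joint gate below 0.005 m), for 0.2 s.
3. the tube lies seated in both saddles of the stand, let go (x of tube in the frame of stand between -0.008 and 0.008 m and y of tube in the frame of stand between -0.025 and 0.025 m and z of tube in the frame of stand between 0.1426 and 0.1566 m and angle between the y axis of tube and the y axis of stand, either way round below 0.12 rad and linear speed of tube below 0.02 m/s and angular speed of tube below 0.3 rad/s and contact force between tube and the fingers below 0.1 N), for 0.2 s.
At the end, for the whole second after the job is handed in: Tube at rest in both stand saddles (centre within 8 mm across, 25 mm along, 7 mm in height of stand_seat); spare at rest across the ramp, touching the gate uphill (within 8 mm along, 25 mm across the lane, 7 mm in height); both axes within 7 degrees; gate shut (under 5 mm) (x of tube in the frame of stand between -0.008 and 0.008 m and y of tube in the frame of stand between -0.025 and 0.025 m and z of tube in the frame of stand between 0.1426 and 0.1566 m and angle between the y axis of tube and the y axis of stand, either way round below 0.12 rad and linear speed of each of tube, spare below 0.02 m/s and angular speed of each of tube, spare below 0.3 rad/s and x of spare in the frame of dispenser between 0.025 and 0.041 m and y of spare in the frame of dispenser between -0.025 and 0.025 m and z of spare in the frame of dispenser between 0.0732 and 0.0872 m and angle between the y axis of spare and the y axis of dispenser, either way round below 0.12 rad and value of joint gate below 0.005 m).
It fails at once if the gate snaps down (faster than 0.9 m/s) (velocity of joint gate below -0.9 m/s).
It fails at once if a tube falls to the table (height (world z) of any of tube, spare below 0.035 m).
It fails at once if a tube is dropped from more than about 20 mm instead of laid down (let go and falling faster than 0.6 m/s) ((contact force between tube and the fingers below 0.1 N and linear speed of tube above 0.6 m/s and height (world z) of tube above 0.1 m) or (contact force between spare and the fingers below 0.1 N and linear speed of spare above 0.6 m/s and height (world z) of spare above 0.1 m)).
It fails at once if a bystander is moved more than 25 mm (distance of any of calculator, spray from where it was at the start of the episode above 0.025 m).
It also fails if it takes over 72 s, if anything falls off the work surface, if the arm or the gripper's body presses on something with over 40 N, if the wrist force passes 120 N, or if a joint passes its speed limit or range.

## Working session

There is one attempt and no reset: what is moved stays moved. The work goes in short steps, Python scripts to look and compute and a tool call to move; the robot and the scene stay as the last step left them, time stands still between calls to the robot, and variables do not carry over. Pictures are saved under pics/ and viewed, at most 10 in all, crops included, and the job is handed in when it is done.

Besides the shell and the picture viewer there is one more tool, called after "Request:" as name(argument=value, ...) on one line, values as JSON. apply_moves: Moves the arm, as the interface text tells. Shifts and turns lie within -1 to 1; 1 stands for 0.05 m of shift or 0.08 rad of turn. Its arguments: {"type":"object","properties":{"rows":{"type":"array","items":{"type":"array"}}},"required":["rows"]}

```bash
mkdir -p pics; ls; python3 - <<'E'
from plant import manip
import cv2,numpy as np
for n in("top","side"):
    im=manip.read_camera(n); cv2.imwrite(f"pics/{n}0.png",im[:,:,::-1])
    c=manip.calibration(n); print(n,{k:np.round(v,4).tolist() for k,v in c.items()})
s=manip.state();print(s)
E
```

```text
pics
top {'fx': 497.555, 'fy': 497.555, 'cx': 248.9805, 'cy': 191.0077, 'distortion': [-0.0942, 0.0, 0.0, 0.0, 0.0], 'xyz': [0.3516, -0.0176, 1.5575], 'orientation': [[0.0116, 0.9926, -0.1212], [-0.9999, 0.0108, -0.0071], [-0.0057, 0.1213, 0.9926]]}
side {'fx': 374.5762, 'fy': 374.5762, 'cx': 252.9064, 'cy': 188.331, 'distortion': [-0.0613, 0.0, 0.0, 0.0, 0.0], 'xyz': [-0.2067, -0.6736, 0.7887], 'orientation': [[0.6812, 0.4014, -0.6122], [-0.732, 0.3815, -0.5644], [0.007, 0.8326, 0.5538]]}
{'t': 0.1, 'qpos': array([9.78409121e-01, 2.59165768e-01, 2.08176813e-02, 1.33371650e+00,
       1.67292287e-05, 1.41820732e+00]), 'joint_vel': array([-0.00083525, -0.00160677,  0.00400308,  0.00129235,  0.00272559,
       -0.00048183]), 'effort': array([ 3.75064192e-03, -5.56695700e+01,  3.45068872e+01,  1.16865418e-02,
       -2.08286842e-04, -6.47779558e-06]), 'tool_pos': array([0.23401185, 0.49744245, 0.23070254]), 'ee_rot': array([[-9.04837518e-01,  4.25756438e-01, -7.22000320e-04],
       [ 4.25756999e-01,  9.04836941e-01, -1.04281689e-03],
       [ 2.09306556e-04, -1.25097654e-03, -9.99999196e-01]]), 'wrist_force': array([-0.07545833, -0.53384875,  0.14739839]), 'torque': array([0.02129372, 0.00284862, 0.01748725]), 'gripper_force': 0.0, 'gripper_width': 1.0043915992518562}
```

View pics/top0.png

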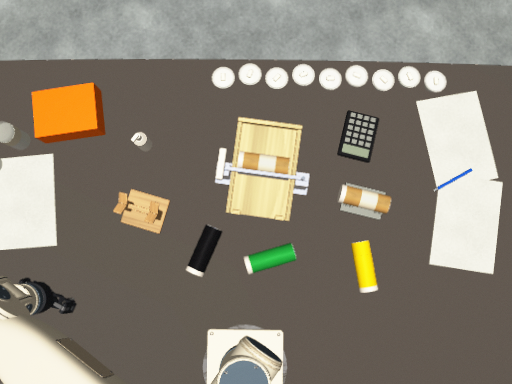

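View pics/side0.png

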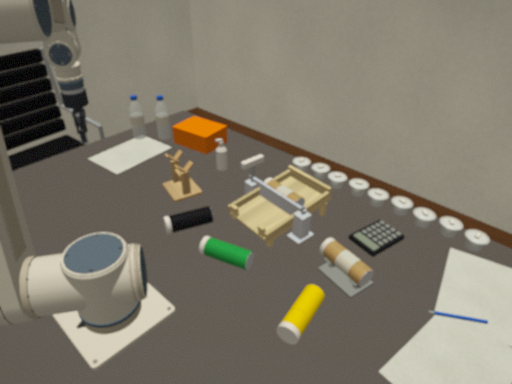

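The top view shows the dispenser near (265,172) with the white handle at (221,167), the stand at (145,210), the spare in its rest at (365,200), the spray at (142,140) and the calculator at (358,136). The side view agrees. Next I'll zoom in to measure.

```bash
cat > h.py <<'E'
import cv2,numpy as np
from plant import manip
def ray(n,px):
    c=manip.calibration(n);K=np.array([[c['fx'],0,c['cx']],[0,c['fy'],c['cy']],[0,0,1.]])
    p=cv2.undistortPoints(np.array(px,float).reshape(-1,1,2),K,np.array(c['distortion'],float)).reshape(-1,2)
    d=np.c_[p[:,0],-p[:,1],-np.ones(len(p))]@np.array(c['orientation']).T
    return np.array(c['xyz']),d
def plane(n,px,z):
    o,d=ray(n,px); return o+d*((z-o[2])/d[:,2])[:,None]
def proj(n,P):
    c=manip.calibration(n);K=np.array([[c['fx'],0,c['cx']],[0,c['fy'],c['cy']],[0,0,1.]])
    q=(np.array(P,float).reshape(-1,3)-c['xyz'])@np.array(c['orientation']); q=q*[1,-1,-1]
    return cv2.projectPoints(q.reshape(-1,1,3),np.zeros(3),np.zeros(3),K,np.array(c['distortion'],float))[0].reshape(-1,2)
def two(a,b):
    (o1,d1),(o2,d2)=ray('top',[a]),ray('side',[b]); d1=d1[0];d2=d2[0]
    s=np.linalg.lstsq(np.c_[d1,-d2],o2-o1,rcond=None)[0]
    p,q=o1+s[0]*d1,o2+s[1]*d2; return (p+q)/2,np.linalg.norm(p-q)
def rect(mask,n,z,roi):
    x0,y0,x1,y1=roi; m=np.zeros_like(mask);m[y0:y1,x0:x1]=mask[y0:y1,x0:x1]
    ys,xs=np.nonzero(m); P=plane(n,np.c_[xs,ys],z)[:,:2]
    r=cv2.minAreaRect((P*1000).astype(np.float32)); return r,P.mean(0),len(xs)
E
python3 - <<'E'
from h import *
t=cv2.imread('pics/top0.png')
cv2.imwrite('pics/c1.png',cv2.resize(t[105:245,110:310],None,fx=4,fy=4,interpolation=cv2.INTER_CUBIC))
s=cv2.imread('pics/side0.png')
cv2.imwrite('pics/c2.png',cv2.resize(s[130:280,160:360],None,fx=4,fy=4,interpolation=cv2.INTER_CUBIC))
E
```

```text
(no output)
```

View pics/c1.png

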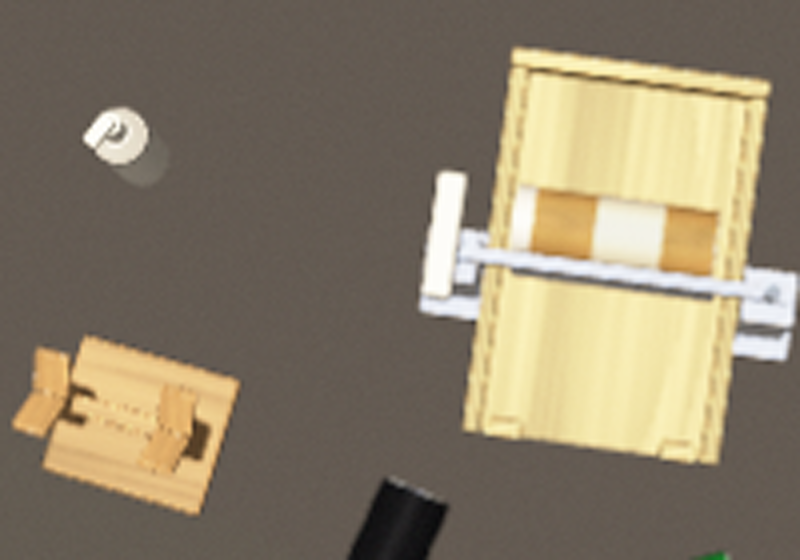

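View pics/c2.png

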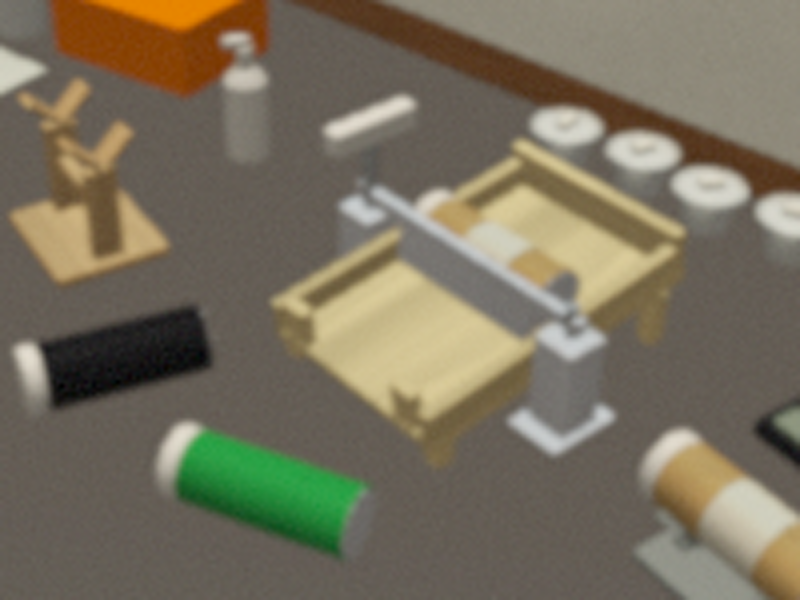

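```bash
python3 - <<'E'
from h import *
f=lambda L,o=(110,105):(np.array(L,float)+.5)/4-.5+np.array(o)
np.set_printoptions(precision=4,suppress=True)
h=plane('top',f([(438,172),(466,174),(450,296),(424,294)]),.178); print('handle',h.mean(0),h)
p=plane('top',f([(746,268),(797,272),(795,322),(738,316)]),.088); print('postR',p.mean(0))
b=plane('top',f([(514,47),(770,84)]),.106);print('back',b)
fr=plane('top',f([(464,430),(717,463)]),.057);print('front',fr)
A=h.mean(0)[:2];B=p.mean(0)[:2]
yd=A-B;print('dist',np.linalg.norm(yd));
for n,v in(('hp',yd),('bk',(b[0]-b[1])[:2]),('fr',(fr[0]-fr[1])[:2]),('hx',((h[0]+h[1]-h[2]-h[3]))[:2])):
    print(n,np.degrees(np.arctan2(v[1],v[0]))-(0 if n=='hx' else 90))
sv=plane('top',f([(46,392),(177,428)]),.110);v=(sv[0]-sv[1])[:2];print('stand',sv,sv.mean(0),np.linalg.norm(v),np.degrees(np.arctan2(v[1],v[0]))-90)
sb=plane('top',f([(86,336),(240,380),(200,516),(43,466)]),.012);print('base',sb.mean(0),sb)
# side view stand v's, handle
g=(160,130)
print('handle two',two(f([(445,234)])[0],f([(371,117)],g)[0]))
print('V two',two(f([(46,392)])[0],f([(57,128)],g)[0]),two(f([(177,428)])[0],f([(100,168)],g)[0]))
# tubes by colour
im=cv2.imread('pics/top0.png');hsv=cv2.cvtColor(im,cv2.COLOR_BGR2HSV)
br=cv2.inRange(hsv,(8,130,90),(22,255,255))
for roi,z in(((235,140,295,185),.08),((335,178,395,220),.054)): print('brown',rect(br,'top',z,roi))
print(manip.state()['t'])
t=im[175:230,325:405];cv2.imwrite('pics/c3.png',cv2.resize(t,None,fx=8,fy=8,interpolation=cv2.INTER_CUBIC))
E
```

```text
handle [0.5985 0.0726 0.178 ] [[0.6428 0.0781 0.178 ]
 [0.6415 0.0583 0.178 ]
 [0.5543 0.0679 0.178 ]
 [0.5555 0.0862 0.178 ]]
postR [ 0.5712 -0.1646  0.088 ]
back [[ 0.7542  0.028   0.106 ]
 [ 0.7278 -0.164   0.106 ]]
front [[ 0.4698  0.063   0.057 ]
 [ 0.4469 -0.1283  0.057 ]]
dist 0.23882191966477637
hp -6.556513657097767
bk -7.822170545307742
fr -6.8137407416710545
hx -5.827455857245893
stand [[0.4899 0.3689 0.11  ]
 [0.4645 0.2707 0.11  ]] [0.4772 0.3198 0.11  ] 0.10147037184579143 -14.446741518611006
base [0.4748 0.318  0.012 ] [[0.5439 0.365  0.012 ]
 [0.5105 0.2418 0.012 ]
 [0.4038 0.2699 0.012 ]
 [0.441  0.3951 0.012 ]]
handle two (array([0.5985, 0.0723, 0.177 ]), np.float64(2.999226421772508e-06))
V two (array([0.491 , 0.3739, 0.0929]), np.float64(0.001321791783719067)) (array([0.4641, 0.2729, 0.1027]), np.float64(0.0025838032432806595))
brown (((618.8098754882812, -56.04810333251953), (133.66000366210938, 48.31385040283203), 82.90043640136719), array([ 0.619, -0.054]), 409)
brown (((513.451171875, -367.5982666015625), (135.67630004882812, 53.193763732910156), 76.50434875488281), array([ 0.5135, -0.3659]), 441)
0.1
```

View pics/c3.png

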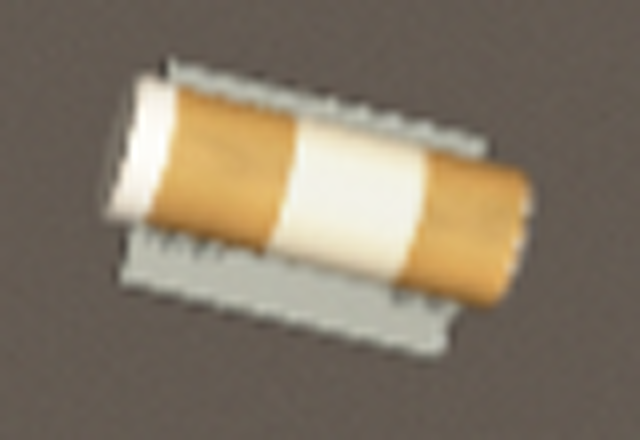

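The zoom shows the spare's silhouette centred near crop pixel (322,192), or full-image (364.8,198.6), with its axis from (127,146) to (515,238). The dispenser is at about (0.584,-0.048) with yaw -7°, and the stand at about (0.476,0.319) with yaw -15°. I'll move to the handle.

Request:
apply_moves(rows=[[0,[0,0,-0.1],-0.99],[0,[0,0,-0.1],-0.99],[0,[0,0,0],-0.99],[0,[0,0,0],-0.99],[0,[0,0,0],0]])

```text
t: 0.6
tool_pos: [0.2341, 0.4975, 0.241]
ee_rot: [[-0.993, 0.122, -0.0], [0.122, 0.993, -0.001], [0.0, -0.001, -1.0]]
wrist_force: [0.1, -0.4, 0.2]
gripper_width: 1.001
gripper_force: 0.0
```

Request:
apply_moves(rows=[[0,[-0.55,-0.5,0],0],[0,[-0.55,-0.5,0],0],[0,[-0.55,-0.5,0],0],[0,[-0.55,-0.5,0],0],[0,[-0.55,-0.5,0],0]])

```text
t: 1.1
tool_pos: [0.3559, 0.3555, 0.2411]
ee_rot: [[-0.992, 0.125, -0.0], [0.125, 0.992, -0.0], [0.0, -0.0, -1.0]]
wrist_force: [0.5, 0.6, 0.4]
gripper_width: 0.999
gripper_force: 0.0
```

Request:
apply_moves(rows=[[0,[-0.55,-0.5,0],0],[0,[-0.55,-0.5,0],0],[0,[-0.55,-0.5,0],0],[0,[-0.55,-0.5,0],0],[0,[-0.55,-0.5,0],0]])

```text
t: 1.6
tool_pos: [0.4771, 0.2145, 0.2412]
ee_rot: [[-0.992, 0.125, -0.0], [0.125, 0.992, -0.0], [0.0, -0.0, -1.0]]
wrist_force: [0.8, 0.2, 0.3]
gripper_width: 0.998
gripper_force: 0.0
```

Request:
apply_moves(rows=[[0,[-0.55,-0.5,0],0],[0,[-0.55,-0.5,0],0],[0,[-0.55,-0.5,0],0],[0,[-0.55,-0.5,0],0],[0,[0,0,0],0]])

```text
t: 2.1
tool_pos: [0.5756, 0.0998, 0.24]
ee_rot: [[-0.992, 0.129, -0.001], [0.129, 0.992, -0.001], [0.001, -0.001, -1.0]]
wrist_force: [0.2, 0.8, -0.4]
gripper_width: 1.003
gripper_force: 0.0
```

```bash
cat >> h.py <<'E'
def frame(xy,deg):
    a=np.radians(deg);c,s=np.cos(a),np.sin(a)
    return lambda x,y,z:np.array([xy[0]+c*x-s*y,xy[1]+s*x+c*y,z])
D=frame((.5843,-.048),-7.0);S=frame((.476,.319),-15.3)
def plan(tgt,yaw):
    """units left to go, in tool axes after turning so tool y lies at yaw+90 (mod 180)"""
    s=manip.state();R=s['ee_rot'];cur=np.degrees(np.arctan2(R[1,1],R[0,1]))
    d=(yaw+90-cur+90)%180-90;a=np.radians(cur+d)
    y=np.array([np.cos(a),np.sin(a),0]);x=np.array([-y[1],y[0],0]) 
    e=np.array(tgt)-s['tool_pos']
    print('t %.2f pos'%s['t'],s['tool_pos'].round(4),'dyaw',round(d,2),'turn units',round(-np.radians(d)/.08,2),'shift units',np.round([x@e/.05,y@e/.05,-e[2]/.05],3),'w',round(s['gripper_width'],3),'F',s['wrist_force'].round(1),'j6',s['qpos'].round(2)[[4,5]])
E
python3 - <<'E'
from h import *
plan(D(0,.122,.147),-7)
f=lambda L:(np.array(L,float)+.5)/8-.5+np.array((325,175))
q=plane('top',f([(145,75),(110,218),(530,172),(500,305)]),.054);print(q.round(4),q.mean(0))
v=(q[0]+q[1]-q[2]-q[3])/2;print(np.linalg.norm(v),np.degrees(np.arctan2(v[1],v[0]))-90)
b=plane('top',f([(170,60),(485,140),(123,283),(445,355)]),.008);print('restbase',b.round(4),b.mean(0))
for i,j in((0,1),(2,3)):
  v=b[i]-b[j];print(np.degrees(np.arctan2(v[1],v[0]))-90)
E
```

```text
t 2.10 pos [0.5756 0.0998 0.24  ] dyaw 0.4 turn units -0.09 shift units [-0.532 -0.473  1.861] w 1.003 F [ 0.2  0.8 -0.4] j6 [-0.    0.16]
[[ 0.5602 -0.293   0.054 ]
 [ 0.5051 -0.279   0.054 ]
 [ 0.5244 -0.4409  0.054 ]
 [ 0.4733 -0.4283  0.054 ]] [ 0.51574936 -0.36032271  0.054     ]
0.15235283794489837 -12.805411246444024
restbase [[ 0.5726 -0.3114  0.008 ]
 [ 0.5422 -0.4362  0.008 ]
 [ 0.4843 -0.2919  0.008 ]
 [ 0.4572 -0.4186  0.008 ]] [ 0.51408348 -0.36454583  0.008     ]
-13.695986211440143
-12.06686715929851
```

Request:
apply_moves(rows=[[0,[-0.53,-0.47,0],-0.09],[0,[0,0,0.46],0],[0,[0,0,0.47],0],[0,[0,0,0.47],0],[0,[0,0,0.46],0]])

```text
t: 2.6
tool_pos: [0.5963, 0.0768, 0.1472]
ee_rot: [[-0.993, 0.118, -0.001], [0.118, 0.993, 0.0], [0.001, 0.0, -1.0]]
wrist_force: [-0.3, 0.0, 0.7]
gripper_width: 1.0
gripper_force: 0.0
```

Request:
apply_moves(rows=[[1,[0,0,0],0],[1,[0,0,0],0],[1,[0,0,0],0],[1,[0,0,0],0],[1,[0,0,0],0]])

```text
t: 3.1
tool_pos: [0.5969, 0.0729, 0.1501]
ee_rot: [[-0.993, 0.118, 0.002], [0.118, 0.993, -0.008], [-0.002, -0.008, -1.0]]
wrist_force: [-3.3, -20.6, 3.7]
gripper_width: 0.222
gripper_force: 58.6
```

```bash
python3 - <<'E'
from h import *
plan(D(0,.122,.147),-7)
print(manip.state()['gripper_force'])
E
```

```text
t 3.10 pos [0.5969 0.0729 0.1501] dyaw -0.21 turn units 0.05 shift units [-0.044  0.009  0.062] w 0.222 F [ -3.3 -20.6   3.7] j6 [-0.01  0.1 ]
58.58582317829132
```

Request:
apply_moves(rows=[[1,[0,-0.08,-0.1],0],[1,[0,0,-0.3],0],[1,[0,0,-0.3],0],[1,[0,0,-0.3],0],[1,[0,0,-0.3],0]])

```text
t: 3.6
tool_pos: [0.5967, 0.0727, 0.2136]
ee_rot: [[-0.993, 0.116, 0.0], [0.116, 0.993, 0.0], [-0.0, 0.001, -1.0]]
wrist_force: [6.4, 1.0, -10.6]
gripper_width: 0.228
gripper_force: 59.4
```

Request:
apply_moves(rows=[[1,[0,0,0],0],[1,[0,0,0],0]])

```text
t: 3.8
tool_pos: [0.5967, 0.0727, 0.2127]
ee_rot: [[-0.993, 0.116, 0.0], [0.116, 0.993, 0.0], [-0.0, 0.0, -1.0]]
wrist_force: [6.1, 2.4, -9.8]
gripper_width: 0.221
gripper_force: 66.4
```

Request:
apply_moves(rows=[[1,[0,0,-0.06],0],[1,[0,0,0],0],[1,[0,0,0],0],[1,[0,0,0],0],[1,[0,0,0],0]])

```text
t: 4.3
tool_pos: [0.5967, 0.0727, 0.2152]
ee_rot: [[-0.993, 0.116, 0.0], [0.116, 0.993, 0.0], [-0.0, 0.0, -1.0]]
wrist_force: [6.0, 2.3, -10.4]
gripper_width: 0.225
gripper_force: 66.2
```

```bash
python3 - <<'E'
from h import *
t=manip.read_camera('top')[:,:,::-1];s=manip.read_camera('side')[:,:,::-1]
k=dict(dsize=(400,400),interpolation=cv2.INTER_CUBIC)
cv2.imwrite('pics/d1.png',np.hstack([cv2.resize(t[110:230,205:325],**k),cv2.resize(s[140:260,220:340],**k)]))
E
```

```text
(no output)
```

View pics/d1.png

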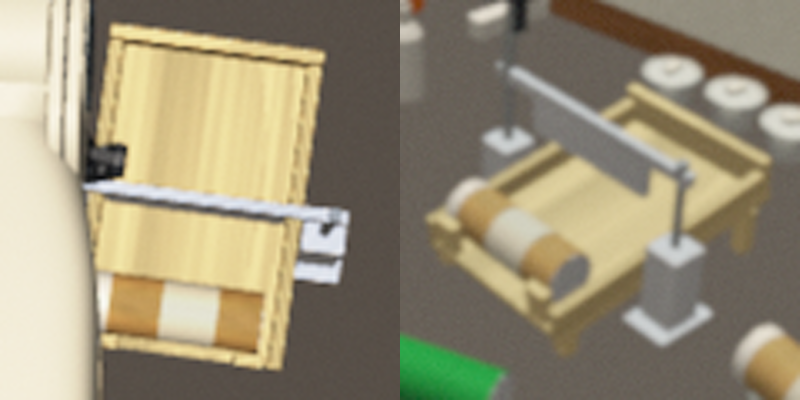

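The tube has rolled down to the stop blocks (left panel, about (185,310)) and the gate is up. Now I'll lower it.

Request:
apply_moves(rows=[[1,[0,0,0.26],0],[1,[0,0,0.26],0],[1,[0,0,0.26],0],[1,[0,0,0.26],0],[1,[0,0,0.26],0]])

```text
t: 4.9
tool_pos: [0.5968, 0.0727, 0.1504]
ee_rot: [[-0.993, 0.116, 0.001], [0.116, 0.993, 0.0], [-0.001, 0.001, -1.0]]
wrist_force: [5.5, 1.9, -6.2]
gripper_width: 0.221
gripper_force: 66.8
```

Request:
apply_moves(rows=[[1,[0,0,0],0],[1,[0,0,0],0],[1,[0,0,0],0]])

```text
t: 5.2
tool_pos: [0.5968, 0.0727, 0.1511]
ee_rot: [[-0.993, 0.116, 0.001], [0.116, 0.993, 0.0], [-0.001, 0.001, -1.0]]
wrist_force: [4.7, 2.1, -6.6]
gripper_width: 0.22
gripper_force: 66.9
```

Request:
apply_moves(rows=[[1,[0,0,0.05],0],[1,[0,0,0],0],[1,[0,0,0],0],[1,[0,0,0],0]])

```text
t: 5.6
tool_pos: [0.5969, 0.0727, 0.1502]
ee_rot: [[-0.993, 0.116, 0.003], [0.116, 0.993, 0.0], [-0.003, 0.001, -1.0]]
wrist_force: [1.4, 2.2, 6.1]
gripper_width: 0.22
gripper_force: 68.5
```

Request:
apply_moves(rows=[[0,[0,0,0],0],[0,[0,0,0],0],[0,[0,0,0],0],[0,[0,0,0],0],[0,[0,0,-0.3],0]])

```text
t: 6.1
tool_pos: [0.5952, 0.0725, 0.162]
ee_rot: [[-0.993, 0.116, -0.004], [0.116, 0.993, 0.0], [0.004, -0.0, -1.0]]
wrist_force: [0.1, -0.3, -0.5]
gripper_width: 0.996
gripper_force: 0.0
```

Request:
apply_moves(rows=[[0,[0,0,-0.6],0],[0,[0,0,-0.6],0],[0,[0,0,0],0.9],[0,[0,0,0],0.9],[0,[0,0,0],0.9]])

```text
t: 6.6
tool_pos: [0.5963, 0.0725, 0.2239]
ee_rot: [[-0.944, 0.329, 0.0], [0.329, 0.944, -0.0], [-0.0, 0.0, -1.0]]
wrist_force: [-0.8, -0.7, 0.1]
gripper_width: 1.001
gripper_force: 0.0
```

```bash
python3 - <<'E'
from h import *
plan(D(-.088,0,.15),-97)
E
```

```text
t 6.60 pos [0.5963 0.0725 0.2239] dyaw -77.82 turn units 16.98 shift units [-2.421 -1.704  1.478] w 1.001 F [-0.8 -0.7  0.1] j6 [-0.    0.32]
```

Request:
apply_moves(rows=[[0,[0,0,0],1],[0,[0,0,0],1],[0,[0,0,0],1],[0,[0,0,0],1],[0,[0,0,0],1]])

```text
t: 7.1
tool_pos: [0.5962, 0.0725, 0.2236]
ee_rot: [[-0.742, 0.671, -0.0], [0.671, 0.742, -0.0], [0.0, -0.0, -1.0]]
wrist_force: [-0.5, 0.6, -0.3]
gripper_width: 1.0
gripper_force: 0.0
```

Request:
apply_moves(rows=[[0,[0,0,0],1],[0,[0,0,0],1],[0,[0,0,0],1],[0,[0,0,0],1],[0,[0,0,0],1]])

```text
t: 7.6
tool_pos: [0.5962, 0.0725, 0.2236]
ee_rot: [[-0.422, 0.907, -0.0], [0.907, 0.422, -0.0], [0.0, -0.0, -1.0]]
wrist_force: [-0.2, -0.2, -0.3]
gripper_width: 0.996
gripper_force: 0.0
```

Request:
apply_moves(rows=[[0,[0,0,0],1],[0,[0,0,0],1],[0,[0,0,0],1],[0,[0,0,0],1],[0,[0,0,0],1]])

```text
t: 8.1
tool_pos: [0.5962, 0.0725, 0.2236]
ee_rot: [[-0.036, 0.999, -0.0], [0.999, 0.036, -0.0], [-0.0, -0.0, -1.0]]
wrist_force: [-0.0, 0.5, 0.1]
gripper_width: 1.001
gripper_force: 0.0
```

Request:
apply_moves(rows=[[0,[0,0,0],1],[0,[0,0,0],0.98],[0,[-0.6,-0.42,0],0],[0,[-0.6,-0.42,0],0],[0,[-0.6,-0.42,0],0]])

```text
t: 8.6
tool_pos: [0.522, -0.01, 0.2234]
ee_rot: [[0.118, 0.993, -0.001], [0.993, -0.118, -0.0], [-0.0, -0.001, -1.0]]
wrist_force: [0.6, -1.1, 0.4]
gripper_width: 0.998
gripper_force: 0.0
```

Request:
apply_moves(rows=[[0,[-0.6,-0.42,0],0],[0,[0,0,0.5],0],[0,[0,0,0.5],0],[0,[0,0,0],0],[0,[0,0,0],0]])

```text
t: 9.1
tool_pos: [0.4986, -0.0366, 0.1742]
ee_rot: [[0.119, 0.993, -0.001], [0.993, -0.119, 0.0], [0.0, -0.001, -1.0]]
wrist_force: [-0.2, -0.1, -0.6]
gripper_width: 1.001
gripper_force: 0.0
```

```bash
python3 - <<'E'
from h import *
im=manip.read_camera('side');hsv=cv2.cvtColor(im,cv2.COLOR_RGB2HSV)
cv2.imwrite('pics/e1.png',cv2.resize(im[120:270,210:360,::-1],(600,600),interpolation=cv2.INTER_CUBIC))
plan(D(-.088,0,.043),-97)
E
```

```text
t 9.15 pos [ 0.499  -0.0366  0.1747] dyaw -0.17 turn units 0.04 shift units [-0.018 -0.04   2.634] w 1.001 F [ 0.7 -0.8  0.8] j6 [-0.    1.45]
```

View pics/e1.png

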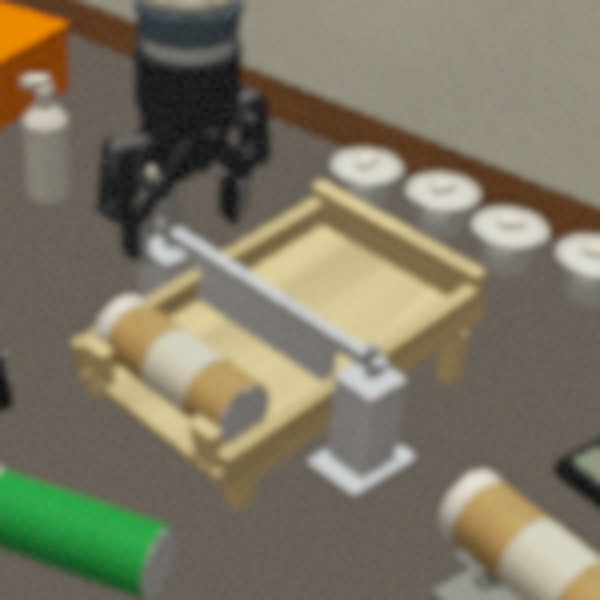

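```bash
python3 - <<'E'
from h import *
print(proj('side',[(.499,-.0366,.175),D(-.088,0,.065),D(-.088,.075,.065),D(-.088,-.075,.065),D(-.088,0,.036),D(-.088,.066,.067),D(0,.122,.166)]).round(1))
f=lambda L:(np.array(L)+.5)/4-.5+np.array((210,120))
print(f([(182,365),(185,225),(245,410)]))
E
```

```text
[[256.3 183.2]
 [255.6 212.6]
 [240.9 202. ]
 [271.5 224.1]
 [255.5 219.8]
 [242.6 202.7]
 [252.3 161.6]]
[[255.125 210.875]
 [255.875 175.875]
 [270.875 222.125]]
```

The gripper is over the tube, the tube is centred as expected, and the gate is shut. Descending and gripping.

Request:
apply_moves(rows=[[0,[0,-0.04,0.5],0.04],[0,[0,0,0.5],0],[0,[0,0,0.5],0],[0,[0,0,0.4],0],[0,[0,0,0.4],0]])

```text
t: 9.65
tool_pos: [0.4976, -0.0363, 0.0592]
ee_rot: [[0.122, 0.993, 0.002], [0.993, -0.122, -0.0], [-0.0, 0.002, -1.0]]
wrist_force: [-0.4, 0.1, -0.1]
gripper_width: 0.996
gripper_force: 0.0
```

Request:
apply_moves(rows=[[0,[0,0,0.2],0],[0,[0,0,0.1],0],[0,[0,0,0],0],[0,[0,0,0],0]])

```text
t: 10.05
tool_pos: [0.4972, -0.0365, 0.0447]
ee_rot: [[0.122, 0.993, 0.001], [0.993, -0.122, -0.0], [-0.0, 0.001, -1.0]]
wrist_force: [0.4, -0.4, 0.1]
gripper_width: 0.999
gripper_force: 0.0
```

Request:
apply_moves(rows=[[1,[0,0,0],0],[1,[0,0,0],0],[1,[0,0,0],0],[1,[0,0,0],0],[1,[0,0,0],0]])

```text
t: 10.55
tool_pos: [0.4974, -0.0365, 0.0448]
ee_rot: [[0.122, 0.992, 0.002], [0.992, -0.122, -0.0], [-0.0, 0.002, -1.0]]
wrist_force: [-0.1, 1.1, 6.7]
gripper_width: 0.637
gripper_force: 62.1
```

Request:
apply_moves(rows=[[1,[0,0,-0.2],0],[1,[0,0,-0.4],0],[1,[0,0,-0.6],0],[1,[0,0,-0.6],0],[1,[0,0,-0.6],0]])

```text
t: 11.05
tool_pos: [0.496, -0.0362, 0.1654]
ee_rot: [[0.122, 0.992, -0.001], [0.992, -0.122, 0.0], [0.0, -0.001, -1.0]]
wrist_force: [1.4, 0.1, -1.6]
gripper_width: 0.638
gripper_force: 65.2
```

Request:
apply_moves(rows=[[1,[0,0,-0.6],0],[1,[0,0,-0.4],0],[1,[0,0,-0.2],0],[1,[0,0,0],0],[1,[0,0,0],0]])

```text
t: 11.55
tool_pos: [0.4961, -0.0363, 0.2229]
ee_rot: [[0.122, 0.992, -0.001], [0.992, -0.122, 0.0], [0.0, -0.001, -1.0]]
wrist_force: [0.0, -0.7, -3.1]
gripper_width: 0.636
gripper_force: 65.4
```

```bash
python3 - <<'E'
from h import *
plan(S(0,0,.20),-15.3+90)
im=manip.read_camera('side')
cv2.imwrite('pics/e2.png',cv2.resize(im[100:250,180:330,::-1],(600,600),interpolation=cv2.INTER_CUBIC))
E
```

```text
t 11.55 pos [ 0.4961 -0.0363  0.2229] dyaw -8.27 turn units 1.81 shift units [ 6.748 -2.264  0.458] w 0.636 F [ 0.  -0.7 -3.1] j6 [-0.    1.45]
```

View pics/e2.png

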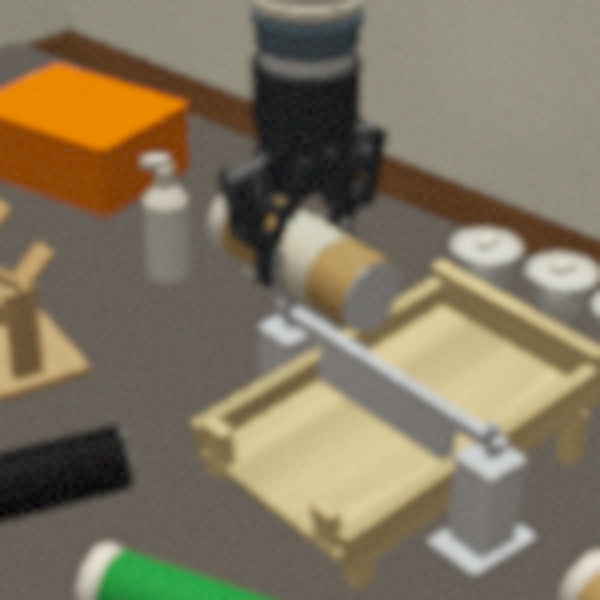

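```bash
python3 - <<'E'
from h import *
s=manip.state();R=s['ee_rot'];c=s['tool_pos']-.020*R[:,2]
print(((proj('side',[c,c+.075*R[:,0],c-.075*R[:,0]])+.5-np.array([180,100]))*4-.5).round(0))
E
```

```text
[[305. 258.]
 [241. 220.]
 [374. 300.]]
```

The tube is held level, and its end disc at (370,297) is close to the predicted (374,300). Moving to the stand.

Request:
apply_moves(rows=[[1,[0,0,0],0.45],[1,[0,0,0],0.45],[1,[0,0,0],0.45],[1,[0,0,0],0.45],[1,[0.3,-0.1,0],0]])

```text
t: 12.1
tool_pos: [0.4954, -0.0214, 0.2223]
ee_rot: [[0.266, 0.964, -0.002], [0.964, -0.266, 0.0], [-0.001, -0.002, -1.0]]
wrist_force: [-0.5, -0.2, -3.1]
gripper_width: 0.637
gripper_force: 65.3
```

Request:
apply_moves(rows=[[1,[0.6,-0.2,0],0],[1,[0.7,-0.24,0],0],[1,[0.7,-0.24,0],0],[1,[0.7,-0.24,0],0],[1,[0.7,-0.24,0],0]])

```text
t: 12.6
tool_pos: [0.4838, 0.16, 0.2225]
ee_rot: [[0.264, 0.965, -0.002], [0.965, -0.264, -0.0], [-0.001, -0.002, -1.0]]
wrist_force: [0.7, -0.4, -1.5]
gripper_width: 0.636
gripper_force: 65.3
```

Request:
apply_moves(rows=[[1,[0.7,-0.24,0],0],[1,[0.7,-0.24,0],0],[1,[0.7,-0.24,0],0],[1,[0.6,-0.2,0],0],[1,[0.3,-0.1,0],0]])

```text
t: 13.1
tool_pos: [0.474, 0.3189, 0.2221]
ee_rot: [[0.262, 0.965, -0.002], [0.965, -0.262, -0.001], [-0.001, -0.002, -1.0]]
wrist_force: [0.5, 0.3, -1.4]
gripper_width: 0.637
gripper_force: 65.3
```

Request:
apply_moves(rows=[[1,[0.3,-0.1,0],0],[1,[0.1,-0.03,0],0],[1,[0,0,0],0],[1,[0,0,0],0]])

```text
t: 13.5
tool_pos: [0.474, 0.337, 0.2237]
ee_rot: [[0.264, 0.964, -0.0], [0.964, -0.264, -0.0], [-0.0, -0.0, -1.0]]
wrist_force: [-0.0, -0.5, -2.8]
gripper_width: 0.638
gripper_force: 65.3
```

```bash
python3 - <<'E'
from h import *
plan(S(0,0,.13),-15.3+90)
im=manip.read_camera('side')
cv2.imwrite('pics/e3.png',cv2.resize(im[80:230,120:270,::-1],(600,600),interpolation=cv2.INTER_CUBIC))
E
```

```text
t 13.50 pos [0.474  0.337  0.2237] dyaw 0.02 turn units -0.0 shift units [-0.337  0.133  1.874] w 0.638 F [-0.  -0.5 -2.8] j6 [-0.    2.31]
```

View pics/e3.png

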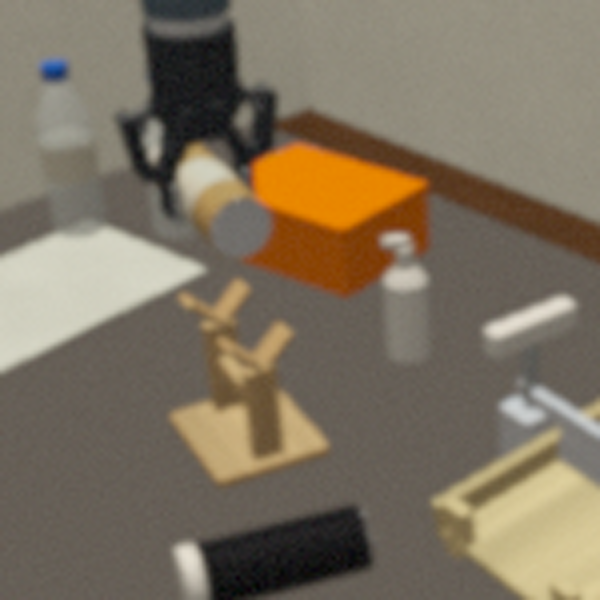

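The tube is above the stand with its end disc at (240,228). The V bottoms are near (215,322) and (262,368), and the base corners near (170,415), (218,482), (330,445) and (280,390). I'll check these against my stand pose.

```bash
python3 - <<'E'
from h import *
g=lambda P:((proj('side',P)+.5-np.array([120,80]))*4-.5).round(0).tolist()
print('V',g([S(0,.048,.11),S(0,-.048,.11)]),'tops R',g([S(.027,-.061,.137),S(-.027,-.061,.137),S(.027,.061,.137)]))
print('base',g([S(-.055,.065,.012),S(-.055,-.065,.012),S(.055,-.065,.012),S(.055,.065,.012)]))
s=manip.state();R=s['ee_rot'];c=s['tool_pos']-.020*R[:,2]
print('end',g([c-.075*R[:,0]]))
f=lambda L:(np.array(L,float)+.5)/4-.5+np.array((120,80))
b=plane('side',f([(170,415),(218,482),(330,445),(280,390)]),.012);print(b.round(4),b.mean(0))
E
```

```text
V [[219.0, 316.0], [260.0, 361.0]] tops R [[292.0, 333.0], [234.0, 349.0], [238.0, 278.0]]
base [[170.0, 413.0], [221.0, 480.0], [332.0, 444.0], [276.0, 382.0]]
end [[243.0, 230.0]]
[[0.4378 0.3928 0.012 ]
 [0.402  0.2703 0.012 ]
 [0.5098 0.2428 0.012 ]
 [0.539  0.3518 0.012 ]] [0.47217461 0.31442404 0.012     ]
```

Request:
apply_moves(rows=[[1,[-0.2,0.06,0.1],0],[1,[-0.14,0.06,0.3],0],[1,[0,0,0.4],0],[1,[0,0,0.4],0],[1,[0,0,0.3],0]])

```text
t: 14.05
tool_pos: [0.4749, 0.3182, 0.1475]
ee_rot: [[0.265, 0.964, -0.001], [0.964, -0.265, -0.001], [-0.001, -0.001, -1.0]]
wrist_force: [0.6, -0.2, -2.1]
gripper_width: 0.635
gripper_force: 65.3
```

Request:
apply_moves(rows=[[1,[0,0,0.15],0],[1,[0,0,0.08],0],[1,[0,0,0.04],0],[1,[0,0,0],0],[1,[0,0,0],0]])

```text
t: 14.55
tool_pos: [0.4755, 0.3199, 0.1359]
ee_rot: [[0.263, 0.965, 0.001], [0.965, -0.263, 0.0], [0.001, 0.001, -1.0]]
wrist_force: [0.4, 0.5, -2.8]
gripper_width: 0.636
gripper_force: 65.3
```

```bash
python3 - <<'E'
from h import *
plan(S(0,0,.13),-15.3+90)
E
```

```text
t 14.55 pos [0.4755 0.3199 0.1359] dyaw -0.02 turn units 0.01 shift units [-0.015  0.015  0.118] w 0.636 F [ 0.4  0.5 -2.8] j6 [-0.    2.28]
```

Free still; lower in small steps until the contact shows in the force.

Request:
apply_moves(rows=[[1,[0,0,0.05],0],[1,[0,0,0.03],0],[1,[0,0,0],0],[1,[0,0,0],0]])

```text
t: 14.95
tool_pos: [0.4752, 0.3199, 0.1313]
ee_rot: [[0.263, 0.965, -0.0], [0.965, -0.263, -0.0], [-0.0, -0.0, -1.0]]
wrist_force: [-0.5, 0.3, -2.2]
gripper_width: 0.636
gripper_force: 65.3
```

Request:
apply_moves(rows=[[1,[0,0,0.03],0],[1,[0,0,0],0],[1,[0,0,0],0]])

```text
t: 15.25
tool_pos: [0.4752, 0.3198, 0.1297]
ee_rot: [[0.263, 0.965, -0.0], [0.965, -0.263, -0.0], [-0.0, -0.0, -1.0]]
wrist_force: [-0.3, 0.3, -1.8]
gripper_width: 0.636
gripper_force: 65.3
```

Request:
apply_moves(rows=[[1,[0,0,0.03],0],[1,[0,0,0],0],[1,[0,0,0],0]])

```text
t: 15.55
tool_pos: [0.4754, 0.32, 0.1292]
ee_rot: [[0.264, 0.965, 0.001], [0.965, -0.264, 0.001], [0.001, 0.001, -1.0]]
wrist_force: [-1.8, -0.2, 4.9]
gripper_width: 0.637
gripper_force: 66.5
```

Request:
apply_moves(rows=[[1,[0,0,0.03],0],[1,[0,0,0],0],[1,[0,0,0],0]])

```text
t: 15.85
tool_pos: [0.4754, 0.32, 0.1291]
ee_rot: [[0.264, 0.965, 0.003], [0.965, -0.264, 0.001], [0.002, 0.002, -1.0]]
wrist_force: [-5.9, -1.8, 16.4]
gripper_width: 0.638
gripper_force: 67.6
```

Seated. Now release slowly and retreat.

Request:
apply_moves(rows=[[0.3,[0,0,-0.03],0],[0.1,[0,0,0],0],[0,[0,0,0],0],[0,[0,0,0],0],[0,[0,0,0],0]])

```text
t: 16.35
tool_pos: [0.4752, 0.3198, 0.128]
ee_rot: [[0.263, 0.965, -0.0], [0.965, -0.263, -0.0], [-0.0, -0.0, -1.0]]
wrist_force: [0.5, 0.9, 1.3]
gripper_width: 1.0
gripper_force: 0.0
```

Request:
apply_moves(rows=[[0,[0,0,-0.2],0],[0,[0,0,-0.5],0],[0,[0,0,-0.7],0],[0,[0,0,-0.6],0],[0,[0,0,0],0]])

```text
t: 16.85
tool_pos: [0.4765, 0.3205, 0.2332]
ee_rot: [[0.263, 0.965, 0.006], [0.965, -0.263, 0.003], [0.005, 0.005, -1.0]]
wrist_force: [-0.3, 0.4, 0.6]
gripper_width: 1.001
gripper_force: 0.0
```

```bash
python3 - <<'E'
from h import *
plan((.515,-.361,.2),-13+90)
im=manip.read_camera('side');t=manip.read_camera('top')
k=dict(dsize=(400,400),interpolation=cv2.INTER_CUBIC)
cv2.imwrite('pics/e4.png',np.hstack([cv2.resize(im[130:230,110:210,::-1],**k),cv2.resize(t[150:250,90:190,::-1],**k)]))
E
```

```text
t 16.85 pos [0.4765 0.3205 0.2332] dyaw 2.27 turn units -0.5 shift units [-13.108   3.816   0.664] w 1.001 F [-0.3  0.4  0.6] j6 [0.   2.28]
```

View pics/e4.png

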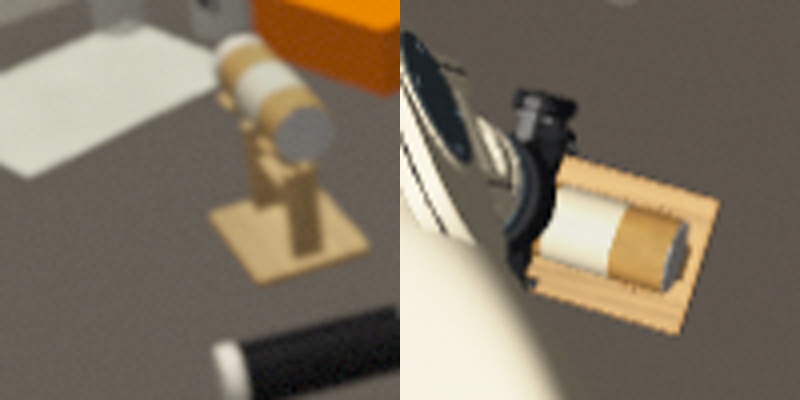

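The tube lies in both saddles (left panel, about (270,95)). Next, the spare.

Request:
apply_moves(rows=[[0,[0,0,0],-0.25],[0,[0,0,0],-0.25],[0,[-0.4,0.12,0],0],[0,[-0.8,0.24,0],0],[0,[-0.8,0.24,0],0]])

```text
t: 17.45
tool_pos: [0.4814, 0.2149, 0.2272]
ee_rot: [[0.222, 0.975, -0.002], [0.975, -0.222, -0.0], [-0.001, -0.002, -1.0]]
wrist_force: [0.3, 0.3, 0.5]
gripper_width: 0.998
gripper_force: 0.0
```

Request:
apply_moves(rows=[[0,[-0.9,0.26,0],0],[0,[-0.9,0.26,0],0],[0,[-0.9,0.26,0],0],[0,[-0.9,0.26,0],0],[0,[-0.9,0.26,0],0]])

```text
t: 17.95
tool_pos: [0.4942, -0.02, 0.2277]
ee_rot: [[0.223, 0.975, -0.001], [0.975, -0.223, 0.0], [0.0, -0.001, -1.0]]
wrist_force: [1.9, -0.2, -1.3]
gripper_width: 0.999
gripper_force: 0.0
```

Request:
apply_moves(rows=[[0,[-0.9,0.26,0],0],[0,[-0.9,0.26,0],0],[0,[-0.9,0.26,0],0],[0,[-0.9,0.26,0],0],[0,[-0.9,0.26,0],0]])

```text
t: 18.45
tool_pos: [0.507, -0.2539, 0.2276]
ee_rot: [[0.224, 0.975, -0.001], [0.975, -0.224, 0.001], [0.001, -0.001, -1.0]]
wrist_force: [-0.3, 0.2, 0.8]
gripper_width: 0.995
gripper_force: 0.0
```

Request:
apply_moves(rows=[[0,[-0.9,0.26,0],0],[0,[-0.7,0.2,0],0],[0,[-0.3,0.1,0],0],[0,[0,0,0],0],[0,[0,0,0],0]])

```text
t: 18.95
tool_pos: [0.5133, -0.3501, 0.2276]
ee_rot: [[0.224, 0.975, -0.001], [0.975, -0.224, 0.001], [0.001, -0.001, -1.0]]
wrist_force: [0.7, 0.8, -0.2]
gripper_width: 1.001
gripper_force: 0.0
```

```bash
python3 - <<'E'
from h import *
plan((.515,-.361,.034),-13+90)
E
```

```text
t 18.95 pos [ 0.5133 -0.3501  0.2276] dyaw -0.04 turn units 0.01 shift units [-0.204  0.082  3.873] w 1.001 F [ 0.7  0.8 -0.2] j6 [0.   1.06]
```

Request:
apply_moves(rows=[[0,[-0.2,0.08,0.3],0],[0,[0,0,0.6],0],[0,[0,0,0.6],0],[0,[0,0,0.6],0],[0,[0,0,0.6],0]])

```text
t: 19.45
tool_pos: [0.5151, -0.3603, 0.0916]
ee_rot: [[0.223, 0.975, -0.0], [0.975, -0.223, 0.0], [0.0, -0.0, -1.0]]
wrist_force: [0.2, 0.0, -0.0]
gripper_width: 1.003
gripper_force: 0.0
```

Request:
apply_moves(rows=[[0,[0,0,0.6],0],[0,[0,0,0.4],0],[0,[0,0,0.17],0],[0,[0,0,0],0],[0,[0,0,0],0]])

```text
t: 19.95
tool_pos: [0.5156, -0.3615, 0.0356]
ee_rot: [[0.224, 0.975, 0.001], [0.975, -0.224, -0.001], [-0.001, 0.001, -1.0]]
wrist_force: [1.3, -0.0, 0.5]
gripper_width: 0.997
gripper_force: 0.0
```

Request:
apply_moves(rows=[[1,[0,0,0],0],[1,[0,0,0],0],[1,[0,0,0],0],[1,[0,0,0],0],[1,[0,0,0],0]])

```text
t: 20.45
tool_pos: [0.5151, -0.3618, 0.0363]
ee_rot: [[0.225, 0.974, 0.001], [0.974, -0.225, -0.001], [-0.001, 0.001, -1.0]]
wrist_force: [-2.0, 1.3, 7.5]
gripper_width: 0.641
gripper_force: 62.4
```

Request:
apply_moves(rows=[[1,[0,0,-0.2],0],[1,[0,0,-0.5],0],[1,[0,0,-0.7],0],[1,[0,0,-0.7],0],[1,[0,0,-0.7],0]])

```text
t: 20.95
tool_pos: [0.5149, -0.3614, 0.1768]
ee_rot: [[0.225, 0.974, 0.0], [0.974, -0.225, -0.0], [-0.0, 0.0, -1.0]]
wrist_force: [0.7, -1.3, -3.1]
gripper_width: 0.636
gripper_force: 63.9
```

Request:
apply_moves(rows=[[1,[0,0,-0.6],0],[1,[0,0,-0.3],0],[1,[0,0,-0.1],0],[1,[0,0,0],0],[1,[0,0,0],0]])

```text
t: 21.45
tool_pos: [0.5148, -0.3613, 0.2237]
ee_rot: [[0.225, 0.974, -0.001], [0.974, -0.225, 0.001], [0.001, -0.001, -1.0]]
wrist_force: [-0.0, 0.3, -1.9]
gripper_width: 0.638
gripper_force: 64.0
```

```bash
python3 - <<'E'
from h import *
plan(D(.08,0,.12),-97)
E
```

```text
t 21.45 pos [ 0.5148 -0.3613  0.2237] dyaw 5.99 turn units -1.31 shift units [6.388 2.217 2.074] w 0.638 F [-0.   0.3 -1.9] j6 [0.   1.05]
```

Request:
apply_moves(rows=[[1,[0,0,0],-0.4],[1,[0,0,0],-0.5],[1,[0,0,0],-0.4],[1,[0.2,0.07,0],0],[1,[0.5,0.17,0],0]])

```text
t: 21.95
tool_pos: [0.5308, -0.3287, 0.2234]
ee_rot: [[0.126, 0.992, -0.002], [0.992, -0.126, 0.001], [0.001, -0.002, -1.0]]
wrist_force: [-0.3, 1.3, -1.6]
gripper_width: 0.635
gripper_force: 63.9
```

Request:
apply_moves(rows=[[1,[0.7,0.24,0],0],[1,[0.7,0.24,0],0],[1,[0.7,0.24,0],0],[1,[0.7,0.24,0],0],[1,[0.7,0.24,0],0]])

```text
t: 22.45
tool_pos: [0.6125, -0.1596, 0.224]
ee_rot: [[0.123, 0.992, -0.001], [0.992, -0.123, 0.001], [0.001, -0.001, -1.0]]
wrist_force: [-0.4, -0.2, -1.9]
gripper_width: 0.637
gripper_force: 63.9
```

Request:
apply_moves(rows=[[1,[0.7,0.24,0],0],[1,[0.6,0.21,0],0],[1,[0.4,0.14,0],0],[1,[0.2,0.07,0],0],[1,[0,0,0],0]])

```text
t: 22.95
tool_pos: [0.6568, -0.0702, 0.2239]
ee_rot: [[0.121, 0.993, -0.001], [0.993, -0.121, 0.0], [0.0, -0.001, -1.0]]
wrist_force: [0.7, 1.2, -2.6]
gripper_width: 0.634
gripper_force: 63.9
```

```bash
python3 - <<'E'
from h import *
plan(D(.08,0,.069),-97)
im=manip.read_camera('side')
s=manip.state();R=s['ee_rot'];c=s['tool_pos']-.018*R[:,2]
print(((proj('side',[c,c-.075*R[:,0]])+.5-np.array([210,90]))*4-.5).round(0))
cv2.imwrite('pics/e5.png',cv2.resize(im[90:240,210:360,::-1],(600,600),interpolation=cv2.INTER_CUBIC))
E
```

```text
t 22.95 pos [ 0.6568 -0.0702  0.2239] dyaw -0.05 turn units 0.01 shift units [0.263 0.108 3.099] w 0.634 F [ 0.7  1.2 -2.6] j6 [0.   1.46]
[[356. 240.]
 [428. 276.]]
```

View pics/e5.png

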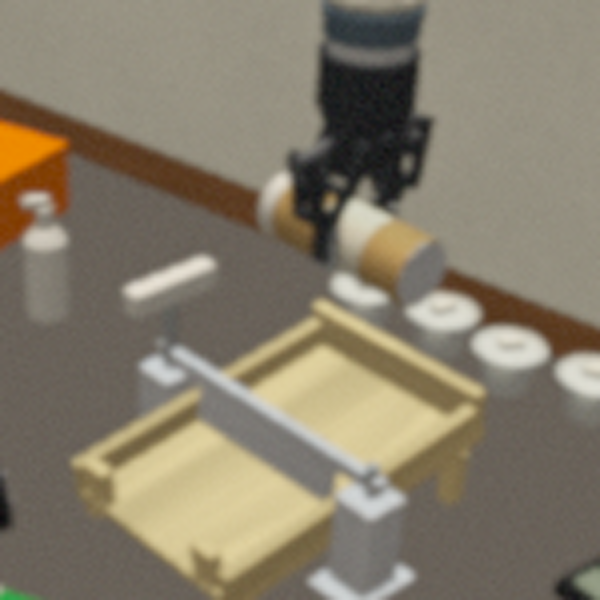

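The spare is held over the upper ramp with its end disc at (422,275), predicted (428,276), so it is about 4 mm too far toward +y. I'll aim a little less in x and lower.

Request:
apply_moves(rows=[[1,[0.18,0.1,0],0],[1,[0,0,0.3],0],[1,[0,0,0.6],0],[1,[0,0,0.6],0],[1,[0,0,0.5],0]])

```text
t: 23.5
tool_pos: [0.6623, -0.0641, 0.1233]
ee_rot: [[0.124, 0.992, -0.001], [0.992, -0.124, 0.0], [0.0, -0.001, -1.0]]
wrist_force: [-0.5, -0.4, -2.5]
gripper_width: 0.633
gripper_force: 64.0
```

Request:
apply_moves(rows=[[1,[0,0,0.4],0],[1,[0,0,0.2],0],[1,[0,0,0.1],0],[1,[0,0,0],0],[1,[0,0,0],0]])

```text
t: 24.0
tool_pos: [0.6632, -0.0636, 0.0909]
ee_rot: [[0.123, 0.992, 0.002], [0.992, -0.123, -0.0], [-0.0, 0.002, -1.0]]
wrist_force: [0.2, 0.7, -1.9]
gripper_width: 0.636
gripper_force: 64.0
```

```bash
python3 - <<'E'
from h import *
plan(D(.08,-.004,.069),-97)
E
```

```text
t 24.00 pos [ 0.6632 -0.0636  0.0909] dyaw 0.04 turn units -0.01 shift units [ 0.038 -0.005  0.437] w 0.636 F [ 0.2  0.7 -1.9] j6 [-0.    1.47]
```

Request:
apply_moves(rows=[[1,[0,0,0.15],0],[1,[0,0,0.1],0],[1,[0,0,0.08],0],[1,[0,0,0],0],[1,[0,0,0],0]])

```text
t: 24.5
tool_pos: [0.6627, -0.0633, 0.0732]
ee_rot: [[0.122, 0.992, -0.0], [0.992, -0.122, 0.0], [0.0, -0.0, -1.0]]
wrist_force: [0.9, -0.5, -3.5]
gripper_width: 0.639
gripper_force: 64.0
```

Request:
apply_moves(rows=[[1,[0,0,0.04],0],[1,[0,0,0],0],[1,[0,0,0],0]])

```text
t: 24.8
tool_pos: [0.6627, -0.0634, 0.0713]
ee_rot: [[0.122, 0.992, 0.0], [0.992, -0.122, 0.0], [0.0, 0.0, -1.0]]
wrist_force: [-0.0, 0.2, -2.2]
gripper_width: 0.639
gripper_force: 64.0
```

Request:
apply_moves(rows=[[1,[0,0,0.03],0],[1,[0,0,0],0],[1,[0,0,0],0]])

```text
t: 25.1
tool_pos: [0.6627, -0.0633, 0.0698]
ee_rot: [[0.122, 0.992, -0.0], [0.992, -0.122, 0.0], [0.0, -0.0, -1.0]]
wrist_force: [0.6, 0.4, -2.6]
gripper_width: 0.638
gripper_force: 64.0
```

Request:
apply_moves(rows=[[1,[0,0,0.03],0],[1,[0,0,0],0],[1,[0,0,0],0]])

```text
t: 25.4
tool_pos: [0.6628, -0.0634, 0.0688]
ee_rot: [[0.122, 0.992, 0.001], [0.992, -0.122, -0.0], [-0.0, 0.001, -1.0]]
wrist_force: [-2.0, -0.2, 3.5]
gripper_width: 0.636
gripper_force: 64.4
```

Request:
apply_moves(rows=[[1,[0,0,0.03],0],[1,[0,0,0],0],[1,[0,0,0],0]])

```text
t: 25.7
tool_pos: [0.6629, -0.0634, 0.0687]
ee_rot: [[0.122, 0.992, 0.002], [0.992, -0.122, -0.001], [-0.0, 0.002, -1.0]]
wrist_force: [-6.0, 0.6, 14.5]
gripper_width: 0.638
gripper_force: 65.8
```

Request:
apply_moves(rows=[[0.3,[0,0,-0.02],0],[0.2,[0,0,0],0],[0.1,[0,0,0],0],[0,[0,0,0],0],[0,[0,0,0],0]])

```text
t: 26.2
tool_pos: [0.6626, -0.0634, 0.0675]
ee_rot: [[0.122, 0.992, -0.0], [0.992, -0.122, 0.0], [0.0, -0.0, -1.0]]
wrist_force: [-0.4, -0.4, -0.2]
gripper_width: 1.0
gripper_force: 0.0
```

Request:
apply_moves(rows=[[0,[0,0,-0.1],0],[0,[0,0,-0.2],0],[0,[0,0,-0.4],0],[0,[0,0,-0.6],0],[0,[0,0,-0.6],0]])

```text
t: 26.7
tool_pos: [0.6626, -0.0634, 0.1646]
ee_rot: [[0.122, 0.992, 0.0], [0.992, -0.122, -0.0], [-0.0, 0.0, -1.0]]
wrist_force: [-0.1, -1.1, 0.2]
gripper_width: 1.001
gripper_force: 0.0
```

Request:
apply_moves(rows=[[0,[0,0,-0.6],0],[0,[0,0,-0.6],0],[0,[0,0,0],0],[0,[0,0,0],0],[0,[0,0,0],0]])

```text
t: 27.2
tool_pos: [0.6623, -0.0633, 0.2222]
ee_rot: [[0.122, 0.992, -0.001], [0.992, -0.122, 0.0], [0.0, -0.001, -1.0]]
wrist_force: [0.3, 0.3, -0.1]
gripper_width: 1.004
gripper_force: 0.0
```

```bash
python3 - <<'E'
from h import *
im=manip.read_camera('side')
print(manip.state()['t'],((proj('side',[D(.033,0,.08),D(.033,-.075,.08),D(.033,.075,.08)])+.5-np.array([130,120]))*3.5-.5).round(0))
cv2.imwrite('pics/e6.png',cv2.resize(im[120:270,130:350,::-1],None,fx=3.5,fy=3.5,interpolation=cv2.INTER_CUBIC))
E
```

```text
27.25 [[538. 264.]
 [595. 300.]
 [485. 230.]]
```

View pics/e6.png

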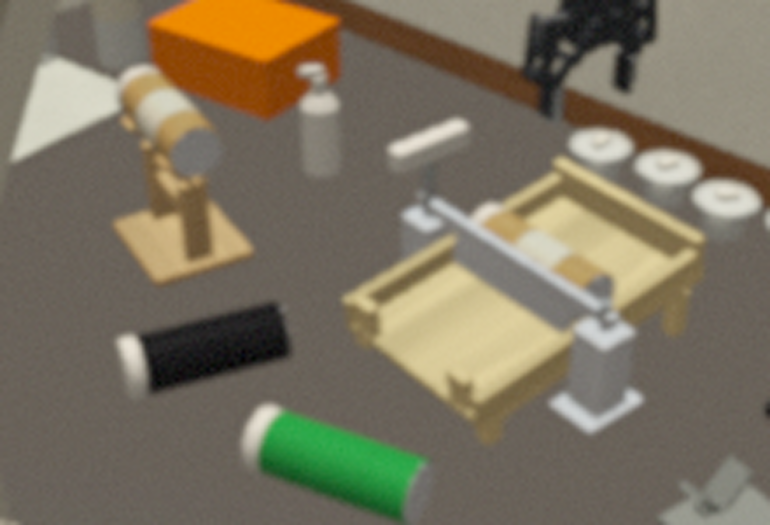

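The spare rests against the uphill side of the shut gate, with its band at (540,247), and the tube is seated in the stand. Before handing in, I'll check numerically that nothing is still moving.

```bash
python3 - <<'E'
from h import *
c=[manip.read_camera('side') for _ in range(5)]
br=[cv2.inRange(cv2.cvtColor(x,cv2.COLOR_RGB2HSV),(8,130,90),(22,255,255)) for x in (cv2.imread('pics/side0.png')[:,:,::-1].copy(),c[0],c[-1])]
for m in br:
    for x0,y0,x1,y1 in((262,172,310,205),(160,138,195,170)):
        y,x=np.nonzero(m[y0:y1,x0:x1]); print(len(x),(x.mean()+x0).round(2) if len(x) else 0,(y.mean()+y0).round(2) if len(x) else 0)
print(manip.hand_in())
E
```

```text
0 0 0
184 185.48 142.25
0 0 0
190 184.77 143.33
0 0 0
189 184.8 143.25
the job is handed in; nothing more can be done
None
```

The job is handed in (about 27.5 s, no verdict returned): by the last picture, the tube sits in both stand saddles, and the spare rests against the shut gate, though my final motion check covered only the tube (its spare mask came up empty). I also viewed 12 pictures, over the limit of 10.

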